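# Seat the bucket tappets of a cylinder head

### The arm

A 6-joint arm with a two-finger parallel gripper is mounted at the origin on the work surface. World frame = base frame: x ahead of the robot, y to its left, z up, the work surface at z = 0. Lengths are in m, angles in rad, forces in N, time in s.
With the tool pointing down it reaches from about 0.375 to 0.825 m from the base axis. Payload 5.5 kg.
Tool frame: the origin (TCP) lies where the fingers leave the gripper's body, on its centre line; the fingertips stand 73 mm ahead of it and the grasp point (between the pads) lies 54 mm ahead of it; z points along the fingers, y is the line along which they close (so a half turn about z gives the same grasp; the last joint's range is limited). The gripper opens to 85 mm and grips with 20 to 120 N. Pads are 22 mm wide; open, the fingers measure 114 mm over their backs; the gripper's body (76 mm by 85 mm) begins 54 mm behind the grasp point. The pads swing forward as they close: fully open they stand 13 mm farther back than shut.
Start: joints at [1.185, 0.314, -0.047, 1.21, 0, 1.571], TCP at [0.226, 0.556, 0.304] pointing down, gripper open.
Joint ranges: [-2.67, 2.67], [-0.69, 1.73], [-1.03, 1.25], [-2.08, 2.16], [-1.42, 1.45], [-3.14, 3.14]. Speed limits (rad/s): [2.39, 2.39, 3.01, 3.14, 3.14, 3.14].

### API

Orientations are given as [roll, pitch, yaw] about the fixed x, y, z axes, in that order (R = Rz(yaw) Ry(pitch) Rx(roll)).
In Python, from workcell import readout, get_image, camera_params, sign_off gives the robot as it stands.
- The arm moves only by the tool servo_tool, never from a script. Its argument "motion" is a list of rows, each a list of 7 numbers: the shift along the world's x, y, z in units of 25 mm (1.0 is 25 mm), then the turn, a rotation vector about the world's x, y, z in units of 6 degrees (1.0 is 6 degrees), then the finger opening in mm, from 0 to 85.4. In form: [[dx, dy, dz, wx, wy, wz, fingers], ...]. A call has 1 to 12 rows; each row shifts and turns the commanded pose from where the row before left it; what a row does not reach is not made up. A row lasts 1/8 s, in which the tool goes at most 62.5 mm and 10.7 degrees, less where a joint would pass 70% of its speed; a pose out of reach is approached as far as the arm can. A call is refused whole if a number of a shift passes 1 or a number of a turn 1, either way. A call with a gripper value outside its range is refused whole. The fingers move at their own pace and stop on an object; "newtons" is the grip in N (left out, the last holds). Time passes only in rows, so rows that do not move let the fingers close. It gives the time, the measured TCP pose, the force, the opening and the grip force at its end, in the units of the state.
- readout.read_state(): the state, without advancing time (a new reading comes with each control period).
- get_image(name): name is "scene" or "top" or "wrist"; returns the picture (420x560x3 uint8, red, green, blue); there is no depth.
- camera_params(name): a dict with "K" (3x3 intrinsics, pixels), "eye" and "rotation" of the camera in the world. Camera axes: x right, y up, looking along -z (the intrinsics and any distortion apply to the point x, -y, -z); pixel columns grow to the right and rows downward; lengths in m; the calibration is good to about 2 mm. A picture is of the moment at which its call begins: read the wrist's pose just before it. camera_params takes no time and is no camera call; for the wrist camera it gives the pose at the moment of the call.
- sign_off(): hands the job in; it is judged then, once.
The state is a dict: "clock": time; "joint_pos": joint angles; "qvel": joint speeds; "joint_torque": joint torques, N m; "ee_pos": TCP position; "eef_rot": TCP orientation; "contact_force": force on the tool from outside, world axes, zero at the start; "wrist_torque": the same for the moment, N m; "grip_width": finger opening in m; "grip_force": force on a finger pad.
Only numpy, scipy, OpenCV 4.12 (cv2) and the standard library are available. Lean on these libraries where they do the work, as an engineer would, in place of code of your own. Each camera call takes 0.05 s, during which the arm holds its last target. There are 200 camera calls.

### The job

The four round bucket tappets on top of this cylinder head are stuck a little high in their bores: press them down lightly with the fingertips, one after another, until each rests on its valve. Begin with the cylinder beside the coolant outlet pipe, the wide tappet first and then the narrow one, and go on to the other cylinder, again wide and then narrow. Only press gently, so that no valve is pushed well open, pinch or lift nothing, and leave the loose socket on the head and the things on the bench where they are.

Things in the scene. Friction and masses are not known exactly. Their poses are not given: they have to be found in the camera images.
- head: aluminium twin-cylinder engine head, 210 (x) by 150 (y) mm, fixed on the bench, turned any way round. Origin: centre of its underside at bench height; z up; x along it to the coolant outlet end, y to the side with two round intake stubs (wide tappets' side). Flat deck 78 mm above the bench; on it 10 mm high bearing blocks (14 mm along x) at x = -92, 0, +92 mm in line with the tappet rows
- outlet (a point): centre of the mouth of the coolant outlet, the single round pipe (34 mm diameter, 40 mm long) that sticks out of one end of the head, 50 mm above the bench
- top_wide_near (a point): centre of the flat round top of the wide tappet of the near cylinder (the cylinder beside the coolant outlet): a steel disc 38 mm in diameter, in the head's frame at x, y = (+45, +38) mm; z up. It stands 16 to 18 mm above the deck at the start, 10 mm when it rests on its valve. The point moves with the tappet.
- top_narrow_near (a point): centre of the flat round top of the narrow tappet of the near cylinder (beside the coolant outlet): a steel disc 24 mm in diameter, in the head's frame at x, y = (+45, -38) mm; z up. It stands 16 to 18 mm above the deck at the start, 10 mm when it rests on its valve. The point moves with the tappet.
- top_wide_far (a point): centre of the flat round top of the wide tappet of the far cylinder (away from the coolant outlet): a steel disc 38 mm in diameter, in the head's frame at x, y = (-45, +38) mm; z up. It stands 16 to 18 mm above the deck at the start, 10 mm when it rests on its valve. The point moves with the tappet.
- top_narrow_far (a point): centre of the flat round top of the narrow tappet of the far cylinder (away from the coolant outlet): a steel disc 24 mm in diameter, in the head's frame at x, y = (-45, -38) mm; z up. It stands 16 to 18 mm above the deck at the start, 10 mm when it rests on its valve. The point moves with the tappet.
- tappet_wide_near (a joint): how far the wide tappet of the near cylinder (the cylinder beside the coolant outlet) has slid down its bore, m: 0 to 0.0015 at the start, 0.008 when it rests on its valve (end of its travel). It slides under about 3 N and stays where it is left; it needs no holding.
- tappet_narrow_near (a joint): how far the narrow tappet of the near cylinder (beside the coolant outlet) has slid down its bore, m: 0 to 0.0015 at the start, 0.008 when it rests on its valve (end of its travel). It slides under about 3 N and stays where it is left; it needs no holding.
- tappet_wide_far (a joint): how far the wide tappet of the far cylinder (away from the coolant outlet) has slid down its bore, m: 0 to 0.0015 at the start, 0.008 when it rests on its valve (end of its travel). It slides under about 3 N and stays where it is left; it needs no holding.
- tappet_narrow_far (a joint): how far the narrow tappet of the far cylinder (away from the coolant outlet) has slid down its bore, m: 0 to 0.0015 at the start, 0.008 when it rests on its valve (end of its travel). It slides under about 3 N and stays where it is left; it needs no holding.
- valve_wide_near (a joint): how far the valve under the wide tappet of the near cylinder (the cylinder beside the coolant outlet) is pushed open, m: 0 shut. A light spring holds it shut: it begins to open at about 8 N, then 1 N more per mm, and shuts again when released.
- valve_narrow_near (a joint): how far the valve under the narrow tappet of the near cylinder (beside the coolant outlet) is pushed open, m: 0 shut. A light spring holds it shut: it begins to open at about 8 N, then 1 N more per mm, and shuts again when released.
- valve_wide_far (a joint): how far the valve under the wide tappet of the far cylinder (away from the coolant outlet) is pushed open, m: 0 shut. A light spring holds it shut: it begins to open at about 8 N, then 1 N more per mm, and shuts again when released.
- valve_narrow_far (a joint): how far the valve under the narrow tappet of the far cylinder (away from the coolant outlet) is pushed open, m: 0 shut. A light spring holds it shut: it begins to open at about 8 N, then 1 N more per mm, and shuts again when released.
- socket: bystander: dark steel plug socket, 24 mm diameter, 55 mm tall, standing loose on the deck in the middle of the head between the tappets; origin at the centre of its underside
- mount: bystander: rubber and brass strut mount, 66 mm diameter, 42 mm tall, on the bench; origin at the centre of its underside
- wrench: bystander: steel wrench 170 mm long lying on the bench along its own x
- oil: bystander: grey oil bottle, 56 mm diameter, 110 mm tall, standing on the bench; origin at the centre of its underside

How it is judged:
By the outcome, as a careful person would: the job done as asked, in the order asked, and still so for the second after the job is handed in, with the robot touching nothing.
It also fails if it takes over 45 s, if anything falls off the work surface, if the arm or the gripper's body presses on something with over 40 N, if the wrist force passes 120 N, or if a joint passes its speed limit or range.

## Working session

There is one attempt and no reset: what is moved stays moved. The work goes in short steps, Python scripts to look and compute and a tool call to move; the robot and the scene stay as the last step left them, time stands still between calls to the robot, and variables do not carry over. Pictures are saved under pics/ and viewed, at most 10 in all, crops included, and the job is handed in when it is done.

Besides the shell and the picture viewer there is one more tool, called as name(argument=value, ...), one argument or row to a line, values as JSON. servo_tool: Moves the arm, as the interface text tells. Its arguments: {"type":"object","properties":{"motion":{"type":"array","items":{"type":"array","items":{"type":"number"}}},"newtons":{"type":"number"}},"required":["motion"]}

```bash
mkdir -p pics; ls
python3 - <<'E'
from workcell import readout,get_image,camera_params
import cv2
s=readout.read_state();print(s)
for n in("top","scene"):
    cv2.imwrite(f"pics/{n}0.png",get_image(n)[:,:,::-1]);p=camera_params(n);print(n,p)
E
```

```text
pics
{'clock': 0.0, 'joint_pos': array([ 1.18499018e+00,  3.14240569e-01, -4.80806612e-02,  1.21018093e+00,
        1.35773159e-05,  1.57082332e+00]), 'qvel': array([ 1.56708548e-03,  6.22866505e-05,  2.22401050e-04,  3.30380029e-04,
       -1.19548598e-03,  2.94430918e-04]), 'joint_torque': array([-3.25736528e-04, -5.39592004e+01,  3.39747977e+01,  1.92688411e-02,
        2.49959669e-05, -1.23572107e-05]), 'ee_pos': array([0.22561167, 0.55548301, 0.30302503]), 'eef_rot': array([-3.13988682e+00, -1.35312512e-05,  2.75575949e+00]), 'contact_force': array([-0.53216892,  0.13503728, -0.75075249]), 'wrist_torque': array([-0.05676164,  0.00350137,  0.00765485]), 'grip_force': 0.0, 'grip_width': 0.08542538337381768}
top {'K': array([[510.12211236,   0.        , 284.897956  ],
       [  0.        , 510.12211236, 210.16188624],
       [  0.        ,   0.        ,   1.        ]]), 'eye': array([0.39387815, 0.00934094, 1.2860901 ]), 'rotation': array([ 0.14767077, -0.01164588, -1.57832064])}
scene {'K': array([[380.15116367,   0.        , 279.22799042],
       [  0.        , 380.15116367, 215.47627979],
       [  0.        ,   0.        ,   1.        ]]), 'eye': array([1.29869039, 0.03233248, 0.59262728]), 'rotation': array([0.957055  , 0.00235842, 1.59622578])}
```

View pics/top0.png

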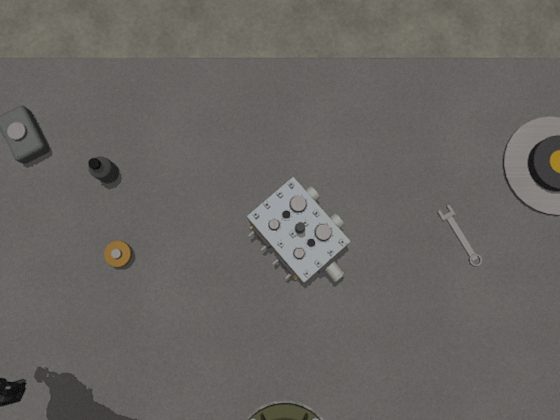

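View pics/scene0.png

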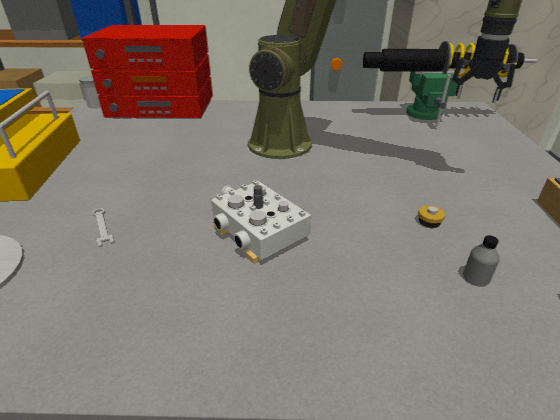

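The top view shows the head at about (299,230). The wide tappets are at (298,203) and (323,232), the narrow ones at (274,224) and (299,253), the outlet at (335,271) and the intake stubs at (313,193) and (337,221). So the near pair is (323,232) and (299,253). The scene view agrees, and the bystanders on the bench are well clear.

```bash
cat > h.py <<'E'
import numpy as np,cv2
from scipy.spatial.transform import Rotation as R
from workcell import readout,get_image,camera_params
def rot(p):
    r=np.asarray(p["rotation"]); return r if r.shape==(3,3) else R.from_euler('xyz',r).as_matrix()
def ray(p,uv,z):
    K=p["K"];d=np.array([(uv[0]-K[0,2])/K[0,0],-(uv[1]-K[1,2])/K[1,1],-1]);d=rot(p)@d
    return p["eye"]+d*(z-p["eye"][2])/d[2]
def proj(p,X):
    c=rot(p).T@(np.asarray(X)-p["eye"]);K=p["K"]
    return np.array([K[0,0]*c[0]/-c[2]+K[0,2],K[1,1]*-c[1]/-c[2]+K[1,2]])
L={"wn":(.045,.038),"nn":(.045,-.038),"wf":(-.045,.038),"nf":(-.045,-.038)}
def fit(P):  # P dict name->xy ; rigid 2D fit
    A=np.array([L[k] for k in P]);B=np.array([P[k][:2] for k in P])
    a=A-A.mean(0);b=B-B.mean(0)
    th=np.arctan2((a[:,0]*b[:,1]-a[:,1]*b[:,0]).sum(),(a*b).sum())
    M=np.array([[np.cos(th),-np.sin(th)],[np.sin(th),np.cos(th)]])
    t=B.mean(0)-M@A.mean(0)
    return th,t,M,np.linalg.norm(A@M.T+t-B,axis=1)
E
python3 - <<'E'
from h import *
p=camera_params("top")
im=cv2.imread("pics/top0.png")
S=6;x0,y0=235,165
c=cv2.resize(im[y0:y0+125,x0:x0+125],None,fx=S,fy=S,interpolation=cv2.INTER_CUBIC)
g=cv2.medianBlur(cv2.cvtColor(c,cv2.COLOR_BGR2GRAY),5)
P={}
for k,uv,d in(("wn",(323,232),.038),("nn",(299,253),.024),("wf",(298,203),.038),("nf",(274,224),.024)):
    r=d/2*510/1.19*S;q=(np.array(uv)-[x0,y0]+.5)*S
    w=int(r*1.7);x,y=(q-w).astype(int)
    h=cv2.HoughCircles(g[y:y+2*w,x:x+2*w],cv2.HOUGH_GRADIENT,1,200,param1=80,param2=8,minRadius=int(r*.8),maxRadius=int(r*1.15))
    if h is None: print(k,"none");continue
    cx,cy,rr=h[0][0];cx+=x;cy+=y
    cv2.circle(c,(int(cx),int(cy)),int(rr),(0,0,255),1)
    P[k]=ray(p,((cx+.5)/S+x0-.5,(cy+.5)/S+y0-.5),.094);print(k,P[k],rr,r)
cv2.imwrite("pics/top_c.png",c[:600])
th,t,M,e=fit(P);print(np.degrees(th),t,e)
for k in L:print(k,M@L[k]+t)
print("outlet px",proj(p,[*(M@[.145,0]+t),.05]))
E
```

```text
wn [ 0.5198883  -0.09543887  0.094     ] 46.2 48.857142857142854
nn [ 0.47100534 -0.03532544  0.094     ] 32.2 30.85714285714286
wf [ 0.58727961 -0.03663435  0.094     ] 43.8 48.857142857142854
nf [0.53834805 0.02079567 0.094     ] 26.6 30.85714285714286
-139.83069666841328 [ 0.52913033 -0.03665075] [0.00096104 0.00152557 0.0007494  0.00090195]
wn [ 0.51925579 -0.09471531]
nn [ 0.47023211 -0.03664054]
wf [ 0.58802854 -0.03666096]
nf [0.53900486 0.02141381]
outlet px [336.79927927 275.33383008]
```

View pics/top_c.png

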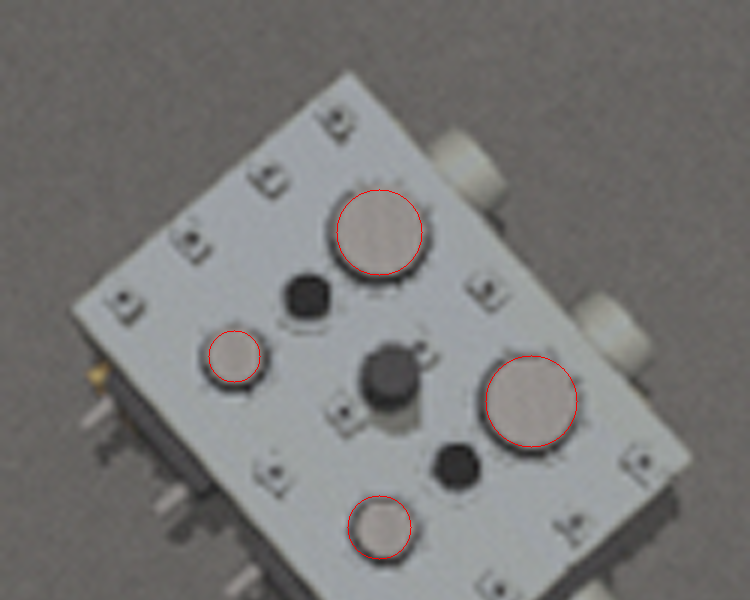

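The four circles fit the head rigidly to about 1 mm. The wide side and the outlet match the stubs and pipe in the image. I'll close the fingers and travel high.

servo_tool(
  motion=[
    [0.45,-1,0,0,0,-0.4,0],
    [0.45,-1,0,0,0,-0.4,0],
    [0.45,-1,0,0,0,-0.4,0],
    [0.45,-1,0,0,0,-0.4,0],
    [0.45,-1,0,0,0,-0.4,0],
    [0.45,-1,0,0,0,-0.4,0],
    [0.45,-1,0,0,0,-0.4,0],
    [0.45,-1,0,0,0,-0.4,0],
    [0.45,-1,0,0,0,-0.4,0],
    [0.45,-1,0,0,0,-0.4,0],
    [0.45,-1,0,0,0,-0.4,0],
    [0.45,-1,0,0,0,-0.4,0],
  ],
  newtons=20,
)

```text
clock: 1.6
ee_pos: [0.3609, 0.2549, 0.3036]
eef_rot: [-3.141, 0.0, 2.252]
contact_force: [0.1, -0.2, -0.3]
grip_width: -0.0
grip_force: 0.0
```

servo_tool(
  motion=[
    [0.45,-1,0,0,0,-0.4,0],
    [0.45,-1,0,0,0,-0.4,0],
    [0.45,-1,0,0,0,-0.4,0],
    [0.45,-1,0,0,0,-0.4,0],
    [0.45,-1,0,0,0,-0.4,0],
    [0.45,-1,0,0,0,-0.4,0],
    [0.45,-1,0,0,0,-0.4,0],
    [0.45,-1,0,0,0,-0.4,0],
    [0.45,-1,0,0,0,-0.4,0],
    [0.45,-1,0,0,0,-0.4,0],
    [0.45,-1,0,0,0,-0.4,0],
    [0,0,0,0,0,0,0],
  ],
)

```text
clock: 3.1
ee_pos: [0.4848, -0.0203, 0.3035]
eef_rot: [-3.141, -0.0, 1.79]
contact_force: [0.0, -0.1, -0.3]
grip_width: 0.0002
grip_force: 0.0
```

Run:
```python
from h import *
p=camera_params("wrist");im=np.ascontiguousarray(get_image("wrist")[:,:,::-1])
cv2.imwrite("pics/w1raw.png",im)
print(p["eye"],p["K"][0])
th=np.radians(-139.83);M=np.array([[np.cos(th),-np.sin(th)],[np.sin(th),np.cos(th)]]);t=np.array([.5291,-.0367])
for k in L:
    q=proj(p,[*(M@L[k]+t),.094]);print(k,q);cv2.drawMarker(im,tuple(int(v) for v in q),(0,0,255))
cv2.imwrite("pics/w1.png",im)
```

```text
[0.46908077 0.04517016 0.37258352] [340.54309584   0.         281.89032276]
wn [302.80277004 287.70213891]
nn [262.73385889 216.07794277]
wf [395.17703673 244.4425594 ]
nf [359.43730526 167.14109019]
```

View pics/w1.png

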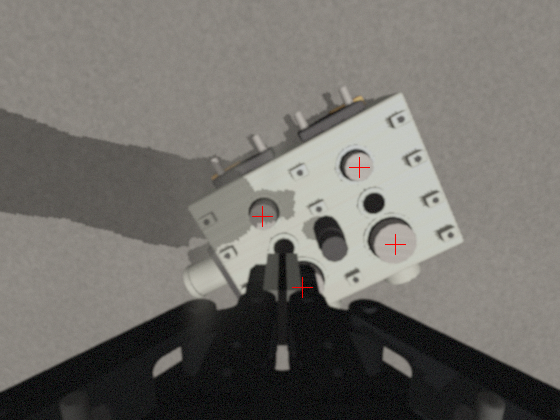

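The projected markers sit within 2–4 px (about 2 mm) of the visible discs: narrow at (264,212) and (357,165), far wide at (392,240). I'll split the difference and go over the near wide tappet.

servo_tool(
  motion=[
    [0.34,-0.73,0,0,0,0,0],
    [0.33,-0.73,0,0,0,0,0],
    [0.33,-0.73,-0.4,0,0,0,0],
    [0.33,-0.72,-0.6,0,0,0,0],
    [0,0,-1,0,0,0,0],
    [0,0,-1,0,0,0,0],
    [0,0,-1,0,0,0,0],
    [0,0,-0.6,0,0,0,0],
    [0,0,-0.2,0,0,0,0],
    [0,0,0,0,0,0,0],
    [0,0,0,0,0,0,0],
  ],
)

```text
clock: 4.53
ee_pos: [0.5184, -0.092, 0.1848]
eef_rot: [3.14, 0.001, 1.792]
contact_force: [-1.0, 0.4, -0.2]
grip_width: 0.0002
grip_force: 0.0
```

servo_tool(
  motion=[
    [0,0,-0.2,0,0,0,0],
    [0,0,-0.2,0,0,0,0],
    [0,0,-0.16,0,0,0,0],
    [0,0,-0.08,0,0,0,0],
    [0,0,-0.08,0,0,0,0],
    [0,0,0,0,0,0,0],
  ],
)

```text
clock: 5.28
ee_pos: [0.5178, -0.0919, 0.1658]
eef_rot: [-3.142, 0.0, 1.792]
contact_force: [-0.3, -0.3, 0.2]
grip_width: 0.0001
grip_force: 0.0
```

servo_tool(
  motion=[
    [0,0,-0.06,0,0,0,0],
    [0,0,-0.06,0,0,0,0],
  ],
)

```text
clock: 5.52
ee_pos: [0.5179, -0.0919, 0.163]
eef_rot: [3.141, 0.0, 1.792]
contact_force: [-0.2, 0.2, 2.1]
grip_width: 0.0
grip_force: 1.3
```

servo_tool(
  motion=[
    [0,0,-0.06,0,0,0,0],
  ],
)

```text
clock: 5.65
ee_pos: [0.5179, -0.0919, 0.1615]
eef_rot: [3.141, 0.0, 1.792]
contact_force: [-0.7, 0.6, 2.7]
grip_width: -0.0003
grip_force: 1.3
```

servo_tool(
  motion=[
    [0,0,-0.04,0,0,0,0],
  ],
)

```text
clock: 5.78
ee_pos: [0.518, -0.0919, 0.1605]
eef_rot: [3.141, 0.0, 1.792]
contact_force: [-2.3, 0.4, 7.4]
grip_width: -0.0
grip_force: 3.5
```

servo_tool(
  motion=[
    [0,0,0,0,0,0,0],
  ],
)

```text
clock: 5.9
ee_pos: [0.5179, -0.0919, 0.1606]
eef_rot: [3.141, 0.0, 1.792]
contact_force: [-0.7, -0.2, 4.5]
grip_width: 0.0002
grip_force: 2.4
```

servo_tool(
  motion=[
    [0,0,-0.02,0,0,0,0],
  ],
)

```text
clock: 6.02
ee_pos: [0.518, -0.0919, 0.1604]
eef_rot: [3.141, 0.0, 1.792]
contact_force: [-2.1, 0.4, 7.0]
grip_width: 0.0002
grip_force: 3.6
```

servo_tool(
  motion=[
    [0,0,-0.02,0,0,0,0],
    [0,0,0,0,0,0,0],
  ],
)

```text
clock: 6.28
ee_pos: [0.518, -0.0919, 0.1599]
eef_rot: [3.141, 0.0, 1.792]
contact_force: [-1.3, 0.1, 7.2]
grip_width: 0.0005
grip_force: 3.8
```

The near wide tappet is seated: z stops at 0.160 with about 7 N, against about 3 N while sliding. Next is the near narrow one.

servo_tool(
  motion=[
    [0,0,0.5,0,0,0,0],
    [0,0,0.6,0,0,0,0],
    [-0.65,0.76,0,0,0,0,0],
    [-0.65,0.76,0,0,0,0,0],
    [-0.66,0.76,0,0,0,0,0],
    [0,0,0,0,0,0,0],
    [0,0,-0.4,0,0,0,0],
    [0,0,-0.2,0,0,0,0],
    [0,0,-0.12,0,0,0,0],
    [0,0,0,0,0,0,0],
  ],
)

```text
clock: 7.52
ee_pos: [0.4687, -0.0351, 0.1685]
eef_rot: [-3.141, -0.0, 1.792]
contact_force: [0.5, -0.1, -0.3]
grip_width: 0.0002
grip_force: 0.0
```

servo_tool(
  motion=[
    [0,0,-0.06,0,0,0,0],
    [0,0,-0.06,0,0,0,0],
  ],
)

```text
clock: 7.78
ee_pos: [0.469, -0.0349, 0.1661]
eef_rot: [3.141, 0.0, 1.792]
contact_force: [-1.1, 0.2, 3.0]
grip_width: -0.0
grip_force: 1.3
```

servo_tool(
  motion=[
    [0,0,-0.06,0,0,0,0],
    [0,0,-0.06,0,0,0,0],
  ],
)

```text
clock: 8.02
ee_pos: [0.4689, -0.0349, 0.163]
eef_rot: [3.141, 0.0, 1.792]
contact_force: [0.2, -0.5, 2.8]
grip_width: -0.0003
grip_force: 1.3
```

servo_tool(
  motion=[
    [0,0,-0.04,0,0,0,0],
  ],
)

```text
clock: 8.15
ee_pos: [0.469, -0.0349, 0.1619]
eef_rot: [3.141, 0.0, 1.792]
contact_force: [0.1, -0.6, 2.2]
grip_width: -0.0003
grip_force: 1.3
```

servo_tool(
  motion=[
    [0,0,-0.04,0,0,0,0],
  ],
)

```text
clock: 8.28
ee_pos: [0.4689, -0.0349, 0.1609]
eef_rot: [3.141, 0.0, 1.792]
contact_force: [0.4, -1.0, 2.3]
grip_width: -0.0003
grip_force: 1.3
```

servo_tool(
  motion=[
    [0,0,-0.02,0,0,0,0],
    [0,0,0,0,0,0,0],
  ],
)

```text
clock: 8.52
ee_pos: [0.469, -0.0349, 0.1606]
eef_rot: [3.141, 0.0, 1.792]
contact_force: [-0.2, -0.6, 4.8]
grip_width: -0.0001
grip_force: 2.3
```

servo_tool(
  motion=[
    [0,0,-0.03,0,0,0,0],
    [0,0,0,0,0,0,0],
  ],
)

```text
clock: 8.78
ee_pos: [0.469, -0.0349, 0.1601]
eef_rot: [3.141, 0.0, 1.792]
contact_force: [-1.2, -1.0, 7.9]
grip_width: -0.0002
grip_force: 3.7
```

The near narrow tappet is seated too. Next is the far wide one, going high over the socket.

servo_tool(
  motion=[
    [0,0,0.6,0,0,0,0],
    [0,0,0.9,0,0,0,0],
    [0,0,1,0,0,0,0],
    [0,0,1,0,0,0,0],
    [0,0,0.5,0,0,0,0],
    [0.94,0,0,0,0,0,0],
    [0.95,0,0,0,0,0,0],
    [0.95,0,0,0,0,0,0],
    [0.94,0,0,0,0,0,0],
    [0.94,0,0,0,0,0,0],
    [0,0,0,0,0,0,0],
  ],
)

```text
clock: 10.15
ee_pos: [0.5875, -0.0347, 0.2589]
eef_rot: [-3.141, -0.0, 1.793]
contact_force: [0.1, -0.6, -0.1]
grip_width: -0.0004
grip_force: 0.0
```

servo_tool(
  motion=[
    [0,0,-0.8,0,0,0,0],
    [0,0,-1,0,0,0,0],
    [0,0,-1,0,0,0,0],
    [0,0,-0.6,0,0,0,0],
    [0,0,-0.2,0,0,0,0],
    [0,0,0,0,0,0,0],
  ],
)

```text
clock: 10.9
ee_pos: [0.5867, -0.0349, 0.1699]
eef_rot: [3.141, 0.0, 1.792]
contact_force: [0.0, 0.5, -0.1]
grip_width: 0.0002
grip_force: 0.0
```

servo_tool(
  motion=[
    [0,0,-0.08,0,0,0,0],
    [0,0,-0.06,0,0,0,0],
    [0,0,-0.06,0,0,0,0],
  ],
)

```text
clock: 11.28
ee_pos: [0.5873, -0.0349, 0.1653]
eef_rot: [3.14, 0.0, 1.792]
contact_force: [0.5, 0.2, 3.5]
grip_width: -0.0001
grip_force: 1.3
```

servo_tool(
  motion=[
    [0,0,-0.06,0,0,0,0],
    [0,0,-0.06,0,0,0,0],
  ],
)

```text
clock: 11.52
ee_pos: [0.5872, -0.0349, 0.1619]
eef_rot: [3.141, 0.0, 1.792]
contact_force: [0.7, -0.3, 3.2]
grip_width: 0.0001
grip_force: 1.3
```

servo_tool(
  motion=[
    [0,0,-0.04,0,0,0,0],
    [0,0,0,0,0,0,0],
  ],
)

```text
clock: 11.78
ee_pos: [0.587, -0.0349, 0.1607]
eef_rot: [3.141, 0.0, 1.792]
contact_force: [1.5, -0.3, 1.6]
grip_width: -0.0001
grip_force: 1.2
```

servo_tool(
  motion=[
    [0,0,-0.03,0,0,0,0],
    [0,0,0,0,0,0,0],
  ],
)

```text
clock: 12.02
ee_pos: [0.5871, -0.0349, 0.1606]
eef_rot: [3.141, 0.0, 1.792]
contact_force: [-0.5, 0.3, 6.4]
grip_width: -0.0001
grip_force: 3.5
```

servo_tool(
  motion=[
    [0,0,-0.02,0,0,0,0],
    [0,0,0,0,0,0,0],
  ],
)

```text
clock: 12.28
ee_pos: [0.5872, -0.0349, 0.1602]
eef_rot: [3.141, 0.0, 1.792]
contact_force: [-0.1, 0.2, 7.4]
grip_width: -0.0001
grip_force: 3.7
```

The far wide tappet is seated. The far narrow one is next, at (0.538, 0.023).

servo_tool(
  motion=[
    [0,0,0.5,0,0,0,0],
    [0,0,0.6,0,0,0,0],
    [-0.65,0.77,0,0,0,0,0],
    [-0.65,0.77,0,0,0,0,0],
    [-0.66,0.77,0,0,0,0,0],
    [0,0,0,0,0,0,0],
    [0,0,-0.4,0,0,0,0],
    [0,0,-0.2,0,0,0,0],
    [0,0,-0.12,0,0,0,0],
    [0,0,0,0,0,0,0],
  ],
)

```text
clock: 13.52
ee_pos: [0.5377, 0.0226, 0.1684]
eef_rot: [-3.141, -0.0, 1.792]
contact_force: [-0.8, -0.6, 0.2]
grip_width: -0.0001
grip_force: 0.0
```

servo_tool(
  motion=[
    [0,0,-0.06,0,0,0,0],
    [0,0,-0.06,0,0,0,0],
  ],
)

```text
clock: 13.78
ee_pos: [0.5381, 0.0228, 0.1662]
eef_rot: [3.141, 0.0, 1.792]
contact_force: [0.8, 0.3, 3.0]
grip_width: 0.0002
grip_force: 1.3
```

servo_tool(
  motion=[
    [0,0,-0.06,0,0,0,0],
    [0,0,-0.06,0,0,0,0],
  ],
)

```text
clock: 14.02
ee_pos: [0.538, 0.0229, 0.163]
eef_rot: [3.141, 0.0, 1.792]
contact_force: [-0.7, -0.5, 3.2]
grip_width: -0.0002
grip_force: 1.3
```

servo_tool(
  motion=[
    [0,0,-0.04,0,0,0,0],
    [0,0,0,0,0,0,0],
  ],
)

```text
clock: 14.28
ee_pos: [0.5379, 0.0229, 0.1618]
eef_rot: [3.141, 0.0, 1.792]
contact_force: [1.3, -0.9, 1.0]
grip_width: 0.0001
grip_force: 0.6
```

servo_tool(
  motion=[
    [0,0,-0.04,0,0,0,0],
    [0,0,0,0,0,0,0],
  ],
)

```text
clock: 14.52
ee_pos: [0.5378, 0.0229, 0.1608]
eef_rot: [3.142, -0.0, 1.792]
contact_force: [1.2, -1.2, 2.1]
grip_width: 0.0
grip_force: 0.7
```

servo_tool(
  motion=[
    [0,0,-0.03,0,0,0,0],
    [0,0,0,0,0,0,0],
  ],
)

```text
clock: 14.78
ee_pos: [0.538, 0.0229, 0.1606]
eef_rot: [3.141, 0.0, 1.792]
contact_force: [-0.9, -0.7, 5.4]
grip_width: 0.0001
grip_force: 2.7
```

servo_tool(
  motion=[
    [0,0,-0.025,0,0,0,0],
    [0,0,0,0,0,0,0],
  ],
)

```text
clock: 15.02
ee_pos: [0.538, 0.0229, 0.1601]
eef_rot: [3.141, 0.0, 1.792]
contact_force: [-1.3, -0.4, 7.0]
grip_width: -0.0
grip_force: 3.7
```

servo_tool(
  motion=[
    [0,0,0.6,0,0,0,0],
    [0,0,1,0,0,0,0],
    [0,0,1,0,0,0,0],
    [0,0,1,0,0,0,0],
    [-0.5,0.7,1,0,0,0,0],
    [-0.5,0.9,0.5,0,0,0,0],
    [-0.5,0.9,0.4,0,0,0,0],
    [-0.3,0.9,0,0,0,0,0],
    [0,0.9,0,0,0,0,0],
    [0,0.5,0,0,0,0,0],
    [0,0,0,0,0,0,0],
  ],
)

```text
clock: 16.4
ee_pos: [0.4927, 0.1433, 0.2971]
eef_rot: [-3.141, 0.0, 1.794]
contact_force: [0.8, 0.1, 1.2]
grip_width: -0.0
grip_force: 0.0
```

Run:
```python
from h import *
a=get_image("top")[:,:,::-1];s=get_image("scene")[:,:,::-1]
c=[cv2.resize(a[165:290,235:360],(400,400),interpolation=3),cv2.resize(s[165:270,205:315],(400,400),interpolation=3)]
cv2.imwrite("pics/end.png",np.hstack(c))
```

```text
(no output)
```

View pics/end.png

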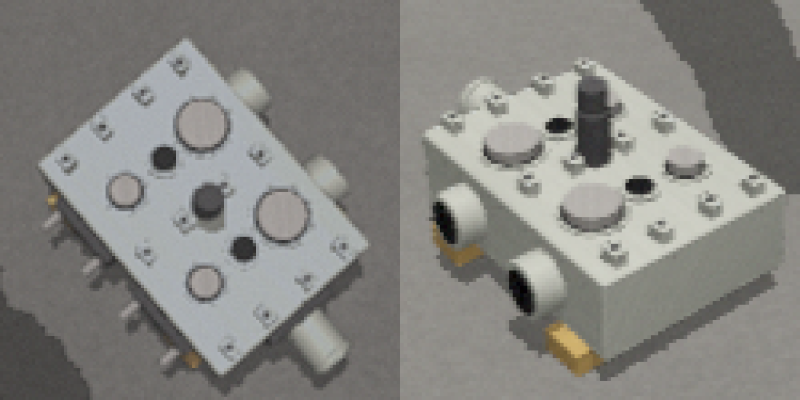

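All four discs now stand equally low, with thin rims in the left half at (282,216), (205,282), (202,124) and (125,190). The socket still stands at (208,202), and the arm is clear.

```bash
python3 -c "
from workcell import sign_off
print(sign_off())"
```

```text
the job is handed in; nothing more can be done
None
```

I pressed all four tappets down until each stopped on its valve, in the order asked and with no more than about 8 N; the socket is still standing in place, nothing touched the bench items, and the job is handed in after about 16.5 s.

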